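# Return the sample cups to the sloping stack and press it home

### The arm

A 6-joint arm with a two-finger parallel gripper is mounted at the origin on the work surface. World frame = base frame: x ahead of the robot, y to its left, z up, the work surface at z = 0. Lengths are in m, angles in rad, forces in N, time in s.
With the tool pointing down it reaches from about 0.25 to 0.725 m from the base axis. Payload 4 kg.
Tool frame: the origin (TCP) lies at the very end of the fingers, on their centre line; the grasp point (between the pads) lies 19 mm behind it; z points along the fingers, y is the line along which they close (so a half turn about z gives the same grasp; the last joint's range is limited). The gripper opens to 85 mm and grips with 20 to 120 N. Pads are 22 mm wide; open, the fingers measure 114 mm over their backs; the gripper's body (76 mm by 85 mm) begins 54 mm behind the grasp point. The pads swing forward as they close: fully open they stand 13 mm farther back than shut.
Start: joints at [-1.172, 0.241, 0.005, 1.335, 0, 1.571], TCP at [0.194, -0.461, 0.231] pointing down, gripper open.
Joint ranges: [-2.72, 2.72], [-1.05, 1.87], [-1.09, 1.28], [-1.99, 2.15], [-1.42, 1.44], [-3.14, 3.14]. Speed limits (rad/s): [2.79, 2.79, 3.14, 3.14, 3.14, 3.14].

### API

Orientations are given as a unit quaternion [x, y, z, w].
In Python, from workcell import * gives the robot as it stands. The module is installed in compiled form; this text tells all that it offers.
- The arm moves only by the tool send_rows, never from a script. Its argument "steps" is text: rows parted by semicolons, each of 7 numbers parted by spaces: the opening, from -1 (shut) to 1 (fully open), then the shift along the world's x, y, z in m, then the turn, a rotation vector about the world's x, y, z in rad. A call has exactly 5 rows; each row shifts and turns the commanded pose from where the row before left it; what a row does not reach is not made up. A row lasts 1/12 s, in which the tool goes at most 41.7 mm and 7.16 degrees, less where a joint would pass 70% of its speed; a pose out of reach is approached as far as the arm can. A call is refused whole if a number of a shift passes 0.0417 or a number of a turn 0.125, either way. A call with a gripper value outside its range is refused whole. The fingers move at their own pace and stop on an object; the grip force is fixed at half the most. Time passes only in rows, so rows that do not move let the fingers close, or fill a call up. It gives the time, the measured TCP pose, the force, the opening and the grip force at its end, in the units of the state.
- get_obs(): the state, without advancing time (a new reading comes with each control period).
- camera(name): name is "scene" or "side" or "wrist"; returns a dict with "frame" (420x560x3 uint8, red, green, blue), "range_z" (420x560 float32, m along the optical axis (not along the pixel's ray), 0 where there is no reading), "camera_matrix" (3x3 intrinsics, pixels), "extrinsics" (4x4, takes a point from world to camera coordinates); the wrist camera has in their place "T_tool_cam" (4x4, takes a point from camera to tool coordinates, whose origin is the TCP and whose axes are the flange's). Camera axes: x right, y down, z forward; pixel columns grow to the right and rows downward; lengths in m; the calibration is good to about 2 mm. A picture is of the moment at which its call begins: read the wrist's pose just before it.
- job_done(): hands the job in; it is judged then, once.
The state is a dict: "clock": time; "joint_pos": joint angles; "joint_vel": joint speeds; "tau": joint torques, N m; "eef_pos": TCP position; "tool_rot": TCP orientation; "ft_force": force on the tool from outside, world axes, zero at the start; "ft_torque": the same for the moment, N m; "grip_width": finger opening in m; "grasp_force": force on a finger pad.
Only numpy, scipy, OpenCV 4.12 (cv2) and the standard library are available. Lean on these libraries where they do the work, as an engineer would, in place of code of your own. Each camera call takes 0.05 s, during which the arm holds its last target. There are 200 camera calls.

### The job

Put the sample cups away in the sloping cup holder: nest the white cup fully into the holder's grey cup first, then nest the red cup fully into the white one. Press the stack down along its slope until the orange carriage is firmly on its bottom stop, let go, and leave the blue cup and everything else on the bench where it stands.

Things in the scene. Friction and masses are not known exactly. Their poses are not given: they have to be found in the camera images.
- white_cup: White round stacking cup, upright on the bench, 85 mm high: foot 34 mm across, body flaring to 55 mm across at 55 mm height, then a straight collar from 55 to 85 mm height, 66 mm outside and 59 mm inside at the open rim; floor 5 mm thick; 60 to 130 g. Origin: centre of the underside; z up its axis to the rim. Grip it across the collar, fingers down along its axis.
- red_cup: Red cup: shape, size, start and origin as the white cup. Any cup fully home in another rests with its collar's lower edge on the other's rim: its origin 30 mm up the axis from the other's, only its 30 mm collar standing out, about 2 mm of sideways play. Keep fingertips less than 30 mm below the rim of the cup being nested.
- blue_cup: Blue cup: same shape, size and origin, in use for another measurement. A bystander: leave where it stands.
- holder_cup (a point): Centre of the underside of the grey cup (shape and size as the white cup) that is part of the holder's orange carriage. z points up that cup's axis, out of its open rim: it leans 0.56 rad (32 degrees) from vertical, roughly to the robot's left; y is level. The carriage slides along this axis. Nothing stands beside or above the grey cup's collar.
- carriage (a joint): Slide of the orange carriage along the leaning axis, in m: 0 = fully up, 0.030 = on its bottom stop. Starts near the top. Stiff: about 9 N of friction, so it stays where left, also under the cups' weight; it takes a push of 4 to 9 N along the axis, and at the stop the force rises sharply (14 N means it is there).
- holder: Fixed sloping cup holder: grey bench plate 220 x 130 x 12 mm and a leaning aluminium column 60 mm wide beside the carriage, on the side it leans to, its top about 110 mm high. Origin on the bench, 10 mm from the plate's centre; x is level, away from the side the axis leans to; z up. With the carriage up, the grey cup's underside centre is at x 70, y 0, z 80 mm.
- wash_bottle: White bottle with grey cap, 60 mm across, 120 mm high, origin under its centre. A bystander: leave where it stands.
- canister: Clear jar with grey cap, 100 mm across, 130 mm high, origin under its centre. A bystander: leave where it stands.
- mug: Blue ceramic mug, 80 mm across, 90 mm high, origin under its centre. A bystander: leave where it stands.
- spatula: Spatula 200 mm long, lying on the bench. A bystander: leave where it stands.
There are look-alikes about, which are no part of the job. Several things have the shape of the red_cup; the one meant has the colours described above.

How it is judged:
On the way, in this order (a step that is already met when the one before it is completed fails the run):
1. the white cup is nested fully in the holder's grey cup (z of white_cup in the frame of holder_cup between 0.027 and 0.033 m and x of white_cup in the frame of holder_cup between -0.005 and 0.005 m and y of white_cup in the frame of holder_cup between -0.005 and 0.005 m and angle between the z axis of white_cup and the z axis of holder_cup, either way round below 0.08 rad), for 0.2 s.
2. the red cup is nested fully in the white cup (z of red_cup in the frame of white_cup between 0.027 and 0.033 m and x of red_cup in the frame of white_cup between -0.005 and 0.005 m and y of red_cup in the frame of white_cup between -0.005 and 0.005 m and angle between the z axis of red_cup and the z axis of white_cup, either way round below 0.08 rad), for 0.2 s.
At the end, for the whole second after the job is handed in: White cup fully home in the holder's grey cup and red cup fully home in the white cup (each 30 mm up the axis from the one below, within 3 mm, axes within 5 mm sideways and 0.08 rad), carriage pressed to within 2.5 mm of its bottom stop, all at rest (all of step 1 and all of step 2 and value of joint carriage above 0.0275 m and linear speed of each of white_cup, red_cup below 0.02 m/s); the robot touches nothing.
It fails at once if the blue cup is moved by more than 30 mm (distance of blue_cup from where it was at the start of the episode above 0.03 m).
It fails at once if another bystander (wash bottle, canister, mug, spatula) is moved by more than 30 mm (distance of any of wash_bottle, canister, mug, spatula from where it was at the start of the episode above 0.03 m).
It also fails if it takes over 62 s, if anything falls off the work surface, if the arm or the gripper's body presses on something with over 40 N, if the wrist force passes 120 N, or if a joint passes its speed limit or range.

## Working session

There is one attempt and no reset: what is moved stays moved. The work goes in short steps, Python scripts to look and compute and a tool call to move; the robot and the scene stay as the last step left them, time stands still between calls to the robot, and variables do not carry over. Pictures are saved under pics/ and viewed, at most 10 in all, crops included, and the job is handed in when it is done.

Besides the shell and the picture viewer there is one more tool, called after "Emit:" as name(argument=value, ...), one argument or row to a line, values as JSON. send_rows: Moves the arm, as the interface text tells. Its arguments: {"type":"object","properties":{"steps":{"type":"string"}},"required":["steps"]}

```bash
mkdir -p pics
python3 - <<'E'
from workcell import *
import cv2,numpy as np
o=get_obs(); print({k:np.round(v,3).tolist() for k,v in o.items()})
for n in ("scene","side"):
    c=camera(n); cv2.imwrite(f"pics/{n}0.png",c["frame"][:,:,::-1]); np.savez(f"pics/{n}0.npz",**c)
    E=c["extrinsics"]; print(n,c["camera_matrix"].round(1).tolist(),(-E[:3,:3].T@E[:3,3]).round(3))
E
```

```text
{'clock': 0.0, 'joint_pos': [-1.172, 0.241, 0.004, 1.335, 0.0, 1.571], 'joint_vel': [-0.001, -0.0, 0.0, 0.001, -0.001, 0.001], 'tau': [-0.001, -37.232, 25.241, 0.017, 0.0, 0.0], 'eef_pos': [0.194, -0.46, 0.23], 'tool_rot': [0.98, 0.198, -0.0, -0.001], 'ft_force': [0.31, -0.156, -0.148], 'ft_torque': [0.028, -0.013, -0.021], 'grasp_force': 0.0, 'grip_width': 0.086}
scene [[426.9, 0.0, 284.4], [0.0, 426.9, 212.8], [0.0, 0.0, 1.0]] [1.334 0.488 0.783]
side [[476.6, 0.0, 276.9], [0.0, 476.6, 208.7], [0.0, 0.0, 1.0]] [-0.064  0.578  0.963]
```

```bash
ls -la
```

```text
total 12
drwxr-xr-x  3 agent agent 4096 Nov 30 01:43 .
drwxr-xr-x 23 root  root  4096 Nov 30 01:43 ..
drwxr-xr-x  2 agent agent 4096 Nov 30 01:44 pics
```

View pics/scene0.png

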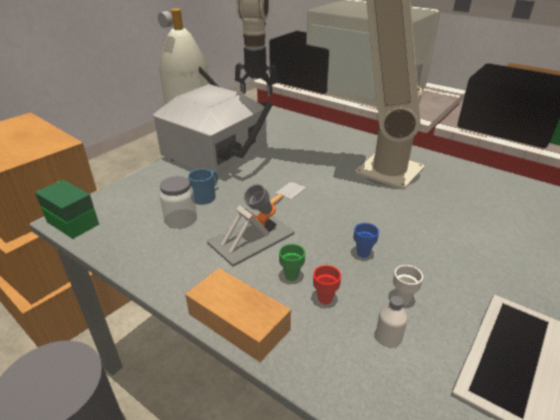

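View pics/side0.png

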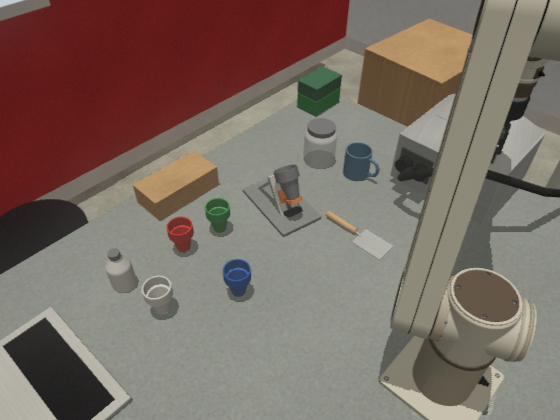

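Candidates for red cup: red (327,285), green (291,262), blue (365,240), orange block (238,312). White cup: white (407,283), wash bottle (391,322, has a cap), jar (178,200). By the descriptions I choose red at (327,285) and white at (407,283) in the scene view. The grey holder cup is at (258,200).

```bash
cat > h.py <<'E'
import cv2,numpy as np
def cloud(c):
    K=c["camera_matrix"];E=c["extrinsics"];z=c["range_z"].astype(float)
    v,u=np.indices(z.shape); P=np.stack([(u-K[0,2])/K[0,0]*z,(v-K[1,2])/K[1,1]*z,z],-1)
    W=(P-E[:3,3])@E[:3,:3]; W[z<=0]=np.nan; return W
def pix(c,p):
    q=c["extrinsics"][:3,:3]@np.asarray(p)+c["extrinsics"][:3,3]; q=c["camera_matrix"]@q; return q[:2]/q[2]
E
python3 - <<'E'
from h import *
seeds={"scene":dict(red=(327,285),green=(291,262),blue=(365,240),white=(407,283),bottle=(391,322),grey=(258,200),mug=(202,186),jar=(178,205),plate=(265,248)),
"side":dict(red=(180,233),green=(218,213),blue=(237,275),white=(158,293),bottle=(121,272),grey=(287,183),mug=(358,162),jar=(320,147),plate=(290,220))}
out=[]
for n in seeds:
    c=np.load(f"pics/{n}0.npz"); W=cloud(c)
    for k,(u,v) in seeds[n].items():
        p=W[v-32:v+33,u-28:u+29].reshape(-1,3); p=p[np.isfinite(p).all(1)]
        q0=W[v,u]
        p=p[(p[:,2]>.02)&(np.hypot(*(p-q0)[:,:2].T)<.09)]
        top=p[(p[:,2]>.078)&(p[:,2]<.092)]
        r=''
        if len(top)>5 :
            A=np.c_[2*top[:,:2],np.ones(len(top))]; s=np.linalg.lstsq(A,(top[:,:2]**2).sum(1),rcond=None)[0]
            r=(s[:2].round(4),round(float(np.sqrt(max(0,s[2]+s[:2]@s[:2]))),4),len(top))
        print(n,k,q0.round(3),p[:,2].max().round(3) if len(p) else '',r)
    v,u=seeds[n]["grey"][1],seeds[n]["grey"][0]
    x0,y0=u-70,v-60
    im=cv2.resize(c["frame"][y0:y0+120,x0:x0+120,::-1],None,fx=4.9,fy=4.9,interpolation=cv2.INTER_CUBIC)
    out.append(im[:580,:])
cv2.imwrite("pics/hold.png",cv2.resize(np.hstack(out),(800,395)))
out=[]
for n,k in (("scene","red"),("scene","white"),("side","red"),("side","white")):
    c=np.load(f"pics/{n}0.npz"); u,v=seeds[n][k]; out.append(cv2.resize(c["frame"][v-35:v+35,u-35:u+35,::-1],(200,200),interpolation=cv2.INTER_CUBIC))
cv2.imwrite("pics/cups.png",np.hstack(out))
E
```

```text
scene red [0.71  0.16  0.084] 0.089 (array([0.6825, 0.1426]), 0.031, 212)
scene green [0.692 0.047 0.08 ] 0.089 (array([0.6714, 0.0638]), 0.0495, 244)
scene blue [0.505 0.152 0.078] 0.089 (array([0.4748, 0.1392]), 0.0311, 179)
scene white [0.599 0.306 0.086] 0.123 (array([0.587 , 0.3018]), 0.0378, 236)
scene bottle [0.721 0.323 0.081] 0.124 (array([0.6958, 0.3176]), 0.0229, 237)
scene grey [ 0.557 -0.163  0.106] 0.169 (array([ 0.5855, -0.1549]), 0.0484, 142)
scene mug [ 0.559 -0.389  0.071] 0.135 (array([ 0.5504, -0.41  ]), 0.045, 206)
scene jar [ 0.69  -0.353  0.086] 0.135 (array([ 0.6602, -0.3911]), 0.0486, 138)
scene plate [ 0.621 -0.092  0.007] 0.11 (array([ 0.619 , -0.1527]), 0.0243, 71)
side red [0.702 0.131 0.032] 0.089 (array([0.6771, 0.1167]), 0.0441, 192)
side green [0.682 0.015 0.037] 0.088 (array([0.6652, 0.0304]), 0.031, 149)
side blue [0.49  0.124 0.036] 0.089 (array([0.4743, 0.1392]), 0.031, 193)
side white [0.588 0.287 0.034] 0.089 (array([0.5687, 0.2972]), 0.0311, 203)
side bottle [0.67  0.324 0.075] 0.122 (array([0.6427, 0.3259]), 0.0464, 235)
side grey [ 0.559 -0.128  0.13 ] 0.17 (array([ 0.5753, -0.1491]), 0.0433, 150)
side mug [ 0.513 -0.389  0.073] 0.095 (array([ 0.5349, -0.4186]), 0.0382, 224)
side jar [ 0.631 -0.356  0.085] 0.136 (array([ 0.6191, -0.3766]), 0.0465, 151)
side plate [ 0.537 -0.119  0.013] 0.117 (array([ 0.5677, -0.1497]), 0.0379, 100)
```

View pics/hold.png

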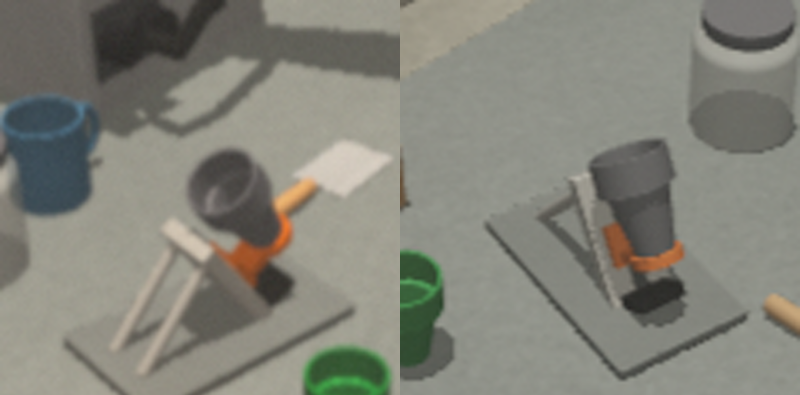

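View pics/cups.png

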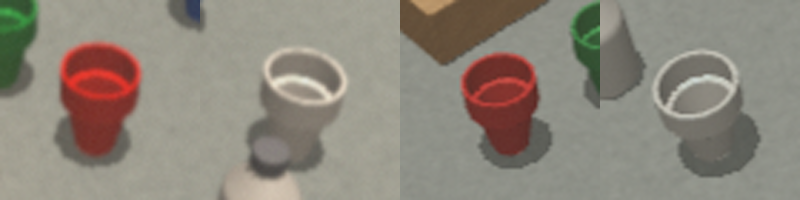

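Red and white crops confirm the choice (red cup, white cup; bottle cap in front of white one). The holder shows the dark-grey cup leaning toward the light column. Now I'll measure the holder.

Run:
```python
from h import *
from scipy.optimize import least_squares
S=[];PL=[]
for n,(u,v) in (("scene",(258,205)),("side",(287,190))):
    c=np.load(f"pics/{n}0.npz"); W=cloud(c); hsv=cv2.cvtColor(c["frame"],cv2.COLOR_RGB2HSV)
    m=np.zeros(W.shape[:2],bool); m[v-65:v+65,u-70:u+70]=1
    pl=m&(W[...,2]>.007)&(W[...,2]<.017); pp=W[pl]; pp=pp[np.hypot(pp[:,0]-.58,pp[:,1]+.12)<.16]
    r=cv2.minAreaRect(pp[:,:2].astype(np.float32)); print(n,"plate",np.round(r[0],4),np.round(r[1],4),r[2],len(pp)); PL.append(pp)
    g=m&(hsv[...,1]<60)&(hsv[...,2]<135)&(W[...,2]>.08)&(np.hypot(W[...,0]-.56,W[...,1]+.15)<.1)
    k=cv2.erode(g.astype(np.uint8),np.ones((2,2)))>0
    print(n,"grey",k.sum(),np.nanmin(W[k],0).round(3),np.nanmax(W[k],0).round(3),np.nanmedian(W[k],0).round(3)); S.append(W[k])
np.savez("pics/hp.npz",a=S[0],b=S[1],pa=PL[0],pb=PL[1])
# profile of outer (foot34->55 at 55, collar 66, 55..85) and inner
def res(p,Q):
    yaw=p[3]; ax=np.array([np.sin(.56)*np.cos(yaw),np.sin(.56)*np.sin(yaw),np.cos(.56)])
    d=Q-p[:3]; h=d@ax; r=np.linalg.norm(d-h[:,None]*ax,axis=1)
    ro=np.where(h<55e-3,17e-3+10.5e-3*h/55e-3,33e-3); ri=np.where(h<55e-3,13e-3+11e-3*h/55e-3,29.5e-3)
    lat=np.where(np.abs(r-ro)<np.abs(r-ri),r-ro,r-ri)
    cap=np.maximum(h-.085,0)
    step=np.hypot(h-.055,0*h); e=np.where((r>.0275)&(r<.033)&(np.abs(h-.055)<np.abs(lat)),h-.055,lat)
    e=np.where((r>.0295)&(r<.033)&(np.abs(h-.085)<np.abs(e)),h-.085,e)
    fl=np.where((r<.015)&(np.abs(h-.005)<np.abs(e)),h-.005,e)
    return fl+np.sign(fl)*cap
for nm,Q in (("scene",S[0]),("side",S[1]),("both",np.vstack(S))):
    best=min((least_squares(res,[.56-.04*np.cos(y),-.15-.04*np.sin(y),.08,y],args=(Q,),loss="soft_l1",f_scale=.002) for y in np.arange(-3,3.2,.4)),key=lambda s:s.cost)
    r=res(best.x,Q); print(nm,best.x.round(4),best.cost,np.median(abs(r)).round(4), len(Q))
```

```text
scene plate [ 0.5719 -0.1456] [0.133  0.2935] 76.52822875976562 1650
scene grey 515 [ 0.546 -0.182  0.081] [ 0.633 -0.114  0.163] [ 0.576 -0.144  0.13 ]
side plate [ 0.5868 -0.1508] [0.2947 0.2209] 33.919742584228516 1529
side grey 607 [ 0.532 -0.182  0.08 ] [ 0.631 -0.113  0.17 ] [ 0.56  -0.133  0.13 ]
scene [ 0.5473 -0.1398  0.077  -0.2144] 0.0016737158078252497 0.0009 515
side [ 0.5472 -0.1382  0.0768 -0.2428] 0.001520740408272616 0.0009 607
both [ 0.5473 -0.1379  0.0768 -0.2614] 0.0031968415520203003 0.0009 1122
```

Run:
```python
from h import *
from scipy.optimize import least_squares
def ray(c,u,v,z):
    E=c["extrinsics"];K=c["camera_matrix"]; o=-E[:3,:3].T@E[:3,3]; d=E[:3,:3].T@np.linalg.inv(K)@[u,v,1]; return (o+d*(z-o[2])/d[2])[:2]
C={n:np.load(f"pics/{n}0.npz") for n in("scene","side")}
for n,L in (("side",[(242.8,190),(283.6,234.5),(320.5,217)]),("scene",[(208.4,241.5),(293.9,231.5)])):
    for p in L: print(n,p,ray(C[n],*p,.012).round(4))
D=np.load("pics/hp.npz")
def res(p,Q,w=False):
    ax=np.array([np.sin(.56)*np.cos(p[3]),np.sin(.56)*np.sin(p[3]),np.cos(.56)])
    d=Q-p[:3]; h=d@ax; r=np.linalg.norm(d-h[:,None]*ax,axis=1)
    return (h,r) if w else r-.033
# collar outside points only, trimmed; rim from max h
p=np.array([.5473,-.138,.0768,-.25])
for it in range(6):
    out=[]
    for Q in (D["a"],D["b"]):
        h,r=res(p,Q,1); out.append(Q[(h>.058)&(h<.083)&(abs(r-.033)<.004-.0003*it)])
    Q=np.vstack(out); f=lambda q:res([q[0],q[1],p[2],q[2]],Q); s=least_squares(f,p[[0,1,3]],loss="soft_l1",f_scale=.001); p[[0,1,3]]=s.x
print("collar fit",p.round(4),[len(x) for x in out],np.std(f(s.x)).round(4))
for Q in(D["a"],D["b"]):
    h,r=res(p,Q,1); k=(r>.027)&(r<.036); print("hmax",np.percentile(h[k],[90,95,98,99.5]).round(4), "inner h pct", np.percentile(h[r<.012],[5,50]).round(4) if (r<.012).any() else '')
# column: light points
for n,c in C.items():
    W=cloud(c); k=(W[...,2]>.095)&(W[...,2]<.12)&(np.hypot(W[...,0]-.63,W[...,1]+.16)<.06); hs=cv2.cvtColor(c["frame"],cv2.COLOR_RGB2HSV); k&=hs[...,2]>120
    q=W[k]; print(n,"col",len(q),q.mean(0).round(3),q.min(0).round(3),q.max(0).round(3), np.round(cv2.minAreaRect(q[:,:2].astype(np.float32)),3) if 0 else cv2.minAreaRect(q[:,:2].astype(np.float32)))
```

```text
side (242.8, 190) [ 0.7208 -0.1145]
side (283.6, 234.5) [ 0.5129 -0.0672]
side (320.5, 217) [ 0.483  -0.1867]
scene (208.4, 241.5) [ 0.6976 -0.235 ]
scene (293.9, 231.5) [ 0.5162 -0.0655]
collar fit [ 0.5477 -0.1429  0.0768 -0.163 ] [152, 188] 0.0012
hmax [0.0824 0.0849 0.0864 0.0877] inner h pct 
hmax [0.0817 0.0836 0.0851 0.0861] inner h pct 
scene col 132 [ 0.622 -0.156  0.107] [ 0.576 -0.19   0.096] [ 0.64  -0.125  0.12 ] ((0.6112780570983887, -0.15318375825881958), (0.06233130395412445, 0.049976032227277756), 68.1653060913086)
side col 43 [ 0.625 -0.136  0.103] [ 0.617 -0.148  0.096] [ 0.639 -0.129  0.111] ((0.6272431015968323, -0.13758233189582825), (0.01608797162771225, 0.02386878803372383), 77.02365112304688)
```

Measured: white (0.569, 0.297), red (0.6825, 0.1426). Holder foot is about (0.5474, -0.138, 0.077), and the plate edges give a lean azimuth of -0.222 rad. I'll close the fingers along the level direction (0.22, 0.975), which stays the same throughout. First move goes above the white cup.

Emit:
send_rows(
  steps="1 0.015 0.0303 -0.002 0 0 0.1008;1 0.015 0.0303 -0.002 0 0 0.1008;1 0.015 0.0303 -0.002 0 0 0.1008;1 0.015 0.0303 -0.002 0 0 0.1008;1 0.015 0.0303 -0.002 0 0 0.1008",
)

```text
clock: 0.52
eef_pos: [0.2692, -0.3076, 0.2208]
tool_rot: [0.899, 0.438, -0.0, -0.0]
ft_force: [0.3, -0.3, 0.2]
grip_width: 0.0856
grasp_force: 0.0
```

Emit:
send_rows(
  steps="1 0.015 0.0303 -0.002 0 0 0.1008;1 0.015 0.0303 -0.002 0 0 0.1008;1 0.015 0.0303 -0.002 0 0 0.1008;1 0.015 0.0303 -0.002 0 0 0.1008;1 0.015 0.0303 -0.002 0 0 0.1008",
)

```text
clock: 0.93
eef_pos: [0.3442, -0.1561, 0.211]
tool_rot: [0.761, 0.649, -0.0, -0.0]
ft_force: [0.8, -0.7, 0.0]
grip_width: 0.0852
grasp_force: 0.0
```

Emit:
send_rows(
  steps="1 0.015 0.0303 -0.002 0 0 0.1008;1 0.015 0.0303 -0.002 0 0 0.1008;1 0.015 0.0303 -0.002 0 0 0.1008;1 0.015 0.0303 -0.002 0 0 0.1008;1 0.015 0.0303 -0.002 0 0 0.1008",
)

```text
clock: 1.35
eef_pos: [0.4193, -0.0046, 0.201]
tool_rot: [0.575, 0.818, -0.0, -0.0]
ft_force: [0.5, -0.9, -0.1]
grip_width: 0.0858
grasp_force: 0.0
```

Emit:
send_rows(
  steps="1 0.015 0.0303 -0.002 0 0 0.1008;1 0.015 0.0303 -0.002 0 0 0.1008;1 0.015 0.0303 -0.002 0 0 0.1008;1 0.015 0.0303 -0.002 0 0 0.1008;1 0.015 0.0303 -0.002 0 0 0.1008",
)

```text
clock: 1.77
eef_pos: [0.4942, 0.1469, 0.1907]
tool_rot: [0.353, 0.936, -0.0, -0.0]
ft_force: [0.8, -1.1, 0.5]
grip_width: 0.0856
grasp_force: 0.0
```

Emit:
send_rows(
  steps="1 0.015 0.0303 -0.002 0 0 0.1008;1 0.015 0.0303 -0.002 0 0 0.1008;1 0.015 0.0303 -0.002 0 0 0.1008;1 0.015 0.0303 -0.002 0 0 0.1008;1 0.015 0.0303 -0.002 0 0 0.1008",
)

```text
clock: 2.18
eef_pos: [0.5693, 0.2982, 0.1804]
tool_rot: [0.109, 0.994, -0.0, -0.001]
ft_force: [0.7, -0.1, 1.1]
grip_width: 0.0852
grasp_force: 0.0
```

```bash
cat >> h.py <<'E'
from scipy.spatial.transform import Rotation as R
from workcell import *
def wcloud():
    o=get_obs(); c=camera("wrist"); z=c["range_z"].astype(float);K=c["camera_matrix"]
    v,u=np.indices(z.shape); P=np.stack([(u-K[0,2])/K[0,0]*z,(v-K[1,2])/K[1,1]*z,z],-1)
    T=c["T_tool_cam"]; P=P@T[:3,:3].T+T[:3,3]; W=R.from_quat(o["tool_rot"]).apply(P.reshape(-1,3)).reshape(P.shape)+o["eef_pos"]; W[z<=0]=np.nan
    return o,c,W
def circ(t):
    s=np.linalg.lstsq(np.c_[2*t,np.ones(len(t))],(t**2).sum(1),rcond=None)[0]; return s[:2],np.sqrt(s[2]+s[:2]@s[:2])
E
python3 - <<'E'
from h import *
o,c,W=wcloud(); cv2.imwrite("pics/w1.png",c["frame"][:,:,::-1])
k=(W[...,2]>.079)&(W[...,2]<.092)&(np.hypot(W[...,0]-.569,W[...,1]-.297)<.05); t=W[k]
print(len(t),np.median(t[:,2]))
c0,r=circ(t[:,:2]); print(c0,r, cv2.minEnclosingCircle(t[:,:2].astype(np.float32)))
E
```

```text
1541 0.08504513656841708
[0.56772952 0.29684571] 0.030812462680806382 ((0.5683526396751404, 0.29663389921188354), 0.033081430941820145)
```

View pics/w1.png

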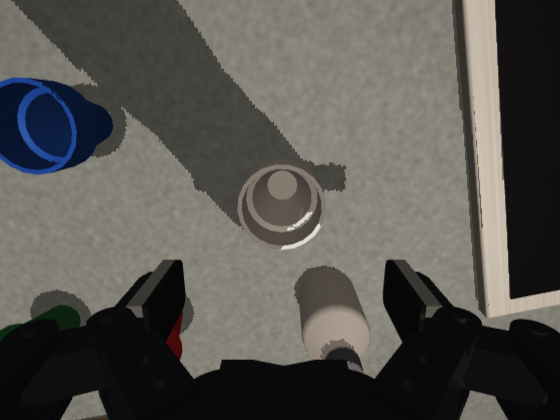

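The wrist view shows the white cup at (282,206), with the bottle at (335,320) clear of the fingers. I'll descend, grip and lift.

Emit:
send_rows(
  steps="1 -0.0003 -0.0003 -0.025 0 0 0;1 -0.0003 -0.0003 -0.025 0 0 0;1 -0.0003 -0.0003 -0.025 0 0 0;1 -0.0003 -0.0003 -0.025 0 0 0;1 0 0 -0.019 0 0 0",
)

```text
clock: 2.65
eef_pos: [0.5663, 0.2946, 0.0592]
tool_rot: [0.111, 0.994, -0.001, -0.002]
ft_force: [-0.1, -0.2, -0.1]
grip_width: 0.085
grasp_force: 0.0
```

Emit:
send_rows(
  steps="-1 0 0 0 0 0 0;-1 0 0 0 0 0 0;-1 0 0 0 0 0 0;-1 0 0 0 0 0 0;-1 0 0 0 0 0 0",
)

```text
clock: 3.07
eef_pos: [0.569, 0.296, 0.0641]
tool_rot: [0.111, 0.994, 0.001, 0.001]
ft_force: [-0.7, 0.7, -0.7]
grip_width: 0.0649
grasp_force: 68.5
```

Emit:
send_rows(
  steps="-1 0 0 0 0 0 0;-1 0 0 0.01 0 0 0;-1 0 0 0.03 0 0 0;-1 0 0 0.04 0 0 0;-1 0 0 0.04 0 0 0",
)

```text
clock: 3.48
eef_pos: [0.567, 0.2951, 0.1836]
tool_rot: [0.111, 0.994, -0.001, -0.001]
ft_force: [0.6, 0.3, -0.6]
grip_width: 0.065
grasp_force: 68.5
```

Emit:
send_rows(
  steps="-1 0.0055 -0.0305 0.0043 0 0 0;-1 0.0055 -0.0305 0.0043 0 0 0;-1 0.0055 -0.0305 0.0043 0 0 0;-1 0.0055 -0.0305 0.0043 0 0 0;-1 0.0055 -0.0305 0.0043 0 0 0",
)

```text
clock: 3.9
eef_pos: [0.5956, 0.1418, 0.2056]
tool_rot: [0.111, 0.994, 0.0, 0.001]
ft_force: [0.2, 0.5, -1.0]
grip_width: 0.0647
grasp_force: 68.7
```

Emit:
send_rows(
  steps="-1 0.0055 -0.0305 0.0043 0.0124 0.0546 0;-1 0.0055 -0.0305 0.0043 0.0124 0.0546 0;-1 0.0055 -0.0305 0.0043 0.0124 0.0546 0;-1 0.0055 -0.0305 0.0043 0.0124 0.0546 0;-1 0.0055 -0.0305 0.0043 0.0124 0.0546 0",
)

```text
clock: 4.32
eef_pos: [0.6231, -0.0109, 0.2276]
tool_rot: [0.11, 0.984, 0.016, -0.138]
ft_force: [2.5, -0.9, -1.0]
grip_width: 0.0646
grasp_force: 68.6
```

Emit:
send_rows(
  steps="-1 0.0055 -0.0305 0.0043 0.0124 0.0546 0;-1 0.0055 -0.0305 0.0043 0.0124 0.0546 0;-1 0.0055 -0.0305 0.0043 0.0124 0.0546 0;-1 0.0055 -0.0305 0.0043 0.0124 0.0546 0;-1 0.0055 -0.0305 0.0043 0.0124 0.0546 0",
)

```text
clock: 4.73
eef_pos: [0.6485, -0.1512, 0.1634]
tool_rot: [0.11, 0.973, 0.034, -0.199]
ft_force: [60.4, 25.3, 64.4]
grip_width: 0.0643
grasp_force: 87.8
```

Emit:
send_rows(
  steps="-1 0 0 0 0 0 0;-1 0 0 0 0 0 0;-1 0 0 0 0 0 0;-1 0 0 0 0 0 0;-1 0 0 0 0 0 0",
)

```text
clock: 5.15
eef_pos: [0.647, -0.1593, 0.1655]
tool_rot: [0.11, 0.974, 0.023, -0.198]
ft_force: [5.9, -4.1, -4.0]
grip_width: 0.0644
grasp_force: 80.6
```

Run:
```python
from h import *
from scipy.optimize import least_squares
o=get_obs(); Rt=R.from_quat(o["tool_rot"]); print(o["eef_pos"].round(4) if hasattr(o["eef_pos"],'round') else o["eef_pos"], "tool z",Rt.apply([0,0,1]).round(3),"y",Rt.apply([0,1,0]).round(3))
ims=[]
for n in("scene","side"):
    c=camera(n); np.savez(f"pics/{n}1.npz",**c)
    u,v=pix(c,[.6,-.15,.18]).astype(int); ims.append(cv2.resize(c["frame"][v-60:v+60,u-60:u+60,::-1],(400,400),interpolation=cv2.INTER_CUBIC)); print(n,u,v)
cv2.imwrite("pics/pre1.png",np.hstack(ims))
```

```text
[ 0.647  -0.1593  0.1655] tool z [-0.38   0.089 -0.921] y [0.223 0.975 0.002]
scene 251 185
side 281 157
```

View pics/pre1.png

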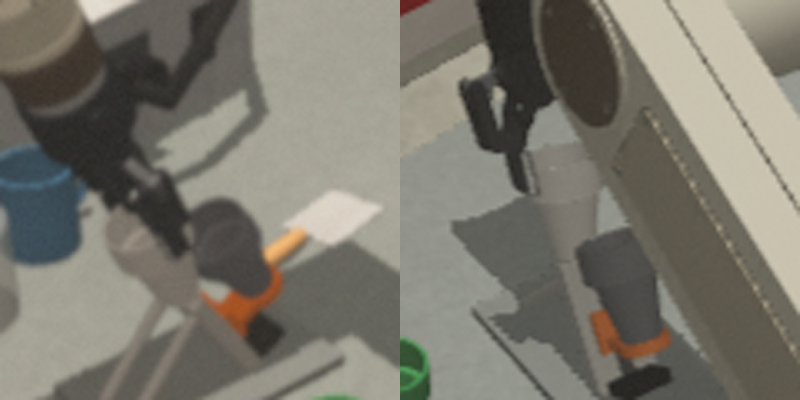

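Run:
```python
from h import *
o=get_obs(); print(np.round(o["joint_pos"],3),np.round(o["ft_force"],1),np.round(o["ft_torque"],2))
```

```text
[-0.24   1.103  1.275  2.145 -0.004 -0.014] [ 5.1 -3.4 -3.7] [-0.99 -2.1   0.32]
```

Pose was out of reach: q3 and q4 hit their limits, so the arm dipped and bumped. I'll back off upward and untilt, recording joints to identify the kinematics.

Emit:
send_rows(
  steps="-1 0.002 0 0.02 -0.006 -0.027 0;-1 0 0 0.02 -0.0124 -0.0546 0;-1 0 0 0.02 -0.0124 -0.0546 0;-1 0 0 0.02 -0.0124 -0.0546 0;-1 0 0 0.02 -0.0124 -0.0546 0",
)

```text
clock: 5.67
eef_pos: [0.6473, -0.1577, 0.267]
tool_rot: [0.111, 0.991, 0.011, -0.074]
ft_force: [-0.3, -0.4, -0.6]
grip_width: 0.0645
grasp_force: 80.5
```

Run:
```python
from h import *
o=get_obs(); print(np.round(o["joint_pos"],3),np.round(o["eef_pos"],4),R.from_quat(o["tool_rot"]).apply([0,0,1]).round(3))
```

```text
[-0.24   0.765  0.927  1.883  0.002 -0.016] [ 0.6473 -0.1577  0.267 ] [-0.145  0.038 -0.989]
```

Emit:
send_rows(
  steps="-1 -0.02 0.015 0.025 -0.01 -0.045 0;-1 -0.02 0.015 0.025 -0.01 -0.045 0;-1 -0.02 0.015 0.025 0 0 0;-1 -0.02 0.015 0.025 0 0 0;-1 -0.02 0.015 0.02 0 0 0",
)

```text
clock: 6.08
eef_pos: [0.5455, -0.0819, 0.3887]
tool_rot: [0.112, 0.993, 0.006, -0.029]
ft_force: [1.0, 0.0, -1.1]
grip_width: 0.064
grasp_force: 80.5
```

Run:
```python
from h import *
from scipy.optimize import least_squares
o=get_obs(); print(np.round(o["joint_pos"],3),np.round(o["eef_pos"],4),R.from_quat(o["tool_rot"]).apply([0,0,1]).round(3),np.round(o["ft_force"],1))
for n in("scene","side"):
    c=camera(n); np.savez(f"pics/{n}2.npz",**c)
cv2.imwrite("pics/s2.png",c["frame"][:,:,::-1])
```

```text
[-0.154  0.409  0.646  1.865  0.009  0.069] [ 0.5455 -0.0819  0.3887] [-0.056  0.018 -0.998] [ 1.   0.  -1.1]
```

View pics/s2.png

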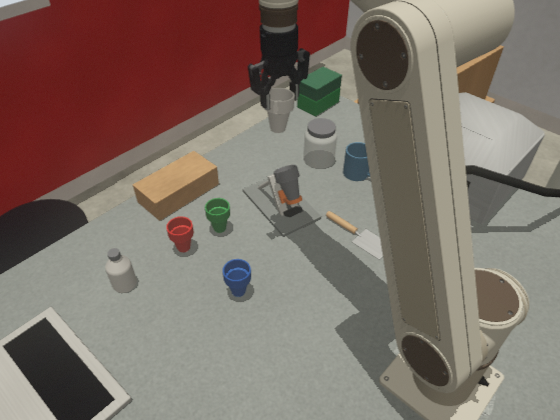

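```bash
cat > kin.py <<'E'
import numpy as np
D=[(.241,.0045,1.335,.5,.2305),(1.103,1.275,2.145,np.hypot(.647,.1593),.1655),(.765,.927,1.883,np.hypot(.6473,.1577),.267),(.409,.646,1.865,np.hypot(.5455,.0819),.3887)]
rows=[];b=[]
s,c=np.sin,np.cos
def row(q2,q3,q4):
    f=q2-q3;p=f+q4
    return [[s(q2),c(q2),c(f),c(p),0],[c(q2),-s(q2),-s(f),-s(p),1]]
for q2,q3,q4,r,z in D: rows+=row(q2,q3,q4); b+=[r,z]
x,res,rk,_=np.linalg.lstsq(np.array(rows),np.array(b),rcond=None)
if __name__=="__main__":
    print("A B L2 L3 z0",x.round(4),(np.array(rows)@x-b).round(4))
    G=[]
    for q4 in np.arange(1.6,2.15,.01):
        pass
    for t in (.56,.5,.45,.4,.35,.3,.25,.2,.15):
        # max height z reachable vs r for pitch 1.571+t
        q2,q3=np.meshgrid(np.linspace(-1.04,1.86,600),np.linspace(-1.08,1.27,500)); q4=1.571+t-q2+q3; ok=(q4<2.14)&(q4>-1.98)
        M=np.array(row(q2[ok],q3[ok],q4[ok]),dtype=object); 
        r=sum(M[0][i]*x[i] for i in range(5)); z=sum(M[1][i]*x[i] for i in range(5))
        out=[]
        for rr in (.58,.60,.62,.64,.66,.68,.70):
            k=abs(r-rr)<.004; zz=z[k].astype(float); out.append((rr,round(zz.min(),3),round(zz.max(),3)) if k.any() else None)
        print(t,out)
E
python3 kin.py
```

```text
A B L2 L3 z0 [0.4876 0.0023 0.3911 0.397  0.2463] [-0.0014  0.0001 -0.0001  0.0003 -0.0003  0.      0.0019 -0.0004]
0.56 [(0.58, np.float64(-0.455), np.float64(0.196)), (0.6, np.float64(-0.412), np.float64(0.167)), (0.62, np.float64(-0.356), np.float64(0.129)), (0.64, np.float64(-0.283), np.float64(0.084)), (0.66, np.float64(-0.153), np.float64(-0.031)), None, None]
0.5 [(0.58, np.float64(-0.493), np.float64(0.234)), (0.6, np.float64(-0.469), np.float64(0.208)), (0.62, np.float64(-0.426), np.float64(0.177)), (0.64, np.float64(-0.371), np.float64(0.141)), (0.66, np.float64(-0.298), np.float64(0.094)), (0.68, np.float64(-0.169), np.float64(-0.034)), None]
0.45 [(0.58, np.float64(-0.523), np.float64(0.262)), (0.6, np.float64(-0.5), np.float64(0.238)), (0.62, np.float64(-0.473), np.float64(0.213)), (0.64, np.float64(-0.427), np.float64(0.18)), (0.66, np.float64(-0.372), np.float64(0.143)), (0.68, np.float64(-0.299), np.float64(0.073)), (0.7, np.float64(-0.14), np.float64(-0.085))]
0.4 [(0.58, np.float64(-0.548), np.float64(0.288)), (0.6, np.float64(-0.529), np.float64(0.269)), (0.62, np.
[... 1178 characters left out ...]
np.float64(-0.49), np.float64(0.214))]
0.2 [(0.58, np.float64(-0.626), np.float64(0.389)), (0.6, np.float64(-0.615), np.float64(0.374)), (0.62, np.float64(-0.601), np.float64(0.356)), (0.64, np.float64(-0.586), np.float64(0.336)), (0.66, np.float64(-0.568), np.float64(0.314)), (0.68, np.float64(-0.548), np.float64(0.288)), (0.7, np.float64(-0.524), np.float64(0.251))]
0.15 [(0.58, np.float64(-0.64), np.float64(0.412)), (0.6, np.float64(-0.63), np.float64(0.398)), (0.62, np.float64(-0.618), np.float64(0.381)), (0.64, np.float64(-0.604), np.float64(0.363)), (0.66, np.float64(-0.588), np.float64(0.342)), (0.68, np.float64(-0.571), np.float64(0.317)), (0.7, np.float64(-0.55), np.float64(0.283))]
```

Kinematic fit is good to 2 mm. The full tilt is beyond reach, so the cups must be gripped with the tool pitched about 0.26 rad relative to the cup. Then the tool only needs about 0.3 rad of tilt at the holder. I'll set the white cup down on free bench and regrip, measuring the cup in hand and the free spots first.

Run:
```python
from h import *
tcp=np.array([.5455,-.0819,.3887])
for n in("scene","side"):
    c=np.load(f"pics/{n}2.npz"); W=cloud(c); k=(np.hypot(W[...,0]-tcp[0],W[...,1]-tcp[1])<.06)&(W[...,2]>.29)&(W[...,2]<.37)
    hs=cv2.cvtColor(c["frame"],cv2.COLOR_RGB2HSV); k&=hs[...,2]>80
    for a in np.arange(.30,.375,.015):
        q=W[k&(abs(W[...,2]-a)<.0075)]; print(n,round(a,3),len(q),q.mean(0).round(4) if len(q) else '')
    q=W[k]; print("min z",np.percentile(q[:,2],[0,1,3]).round(4))
    # occupied map near free spot
    for (x,y) in((.48,.0),(.5,-.01),(.52,.02),(.47,-.02)):
        m=(np.hypot(W[...,0]-x,W[...,1]-y)<.075); print((x,y),m.sum(),np.nanpercentile(W[...,2][m],[50,98]).round(3))
    p=c["frame"][:,:,:];
```

```text
scene 0.3 0 
scene 0.315 0 
scene 0.33 23 [ 0.5579 -0.0703  0.3352]
scene 0.345 79 [ 0.5582 -0.0676  0.3457]
scene 0.36 90 [ 0.5611 -0.0686  0.3602]
scene 0.375 19 [ 0.5609 -0.0669  0.3686]
min z [0.3312 0.333  0.3349]
(0.48, 0.0) 1295 [0.002 0.006]
(0.5, -0.01) 2173 [0.004 0.618]
(0.52, 0.02) 1758 [0.003 0.544]
(0.47, -0.02) 1241 [0.002 0.007]
side 0.3 0 
side 0.315 0 
side 0.33 4 [ 0.5378 -0.0652  0.3367]
side 0.345 77 [ 0.5357 -0.0637  0.3457]
side 0.36 92 [ 0.5352 -0.0628  0.3603]
side 0.375 18 [ 0.5336 -0.062   0.3686]
min z [0.3364 0.3369 0.3384]
(0.48, 0.0) 2797 [0.001 0.589]
(0.5, -0.01) 5367 [0.428 0.623]
(0.52, 0.02) 3260 [0.002 0.616]
(0.47, -0.02) 3517 [0.002 0.621]
```

Emit:
send_rows(
  steps="-1 -0.0066 0.0082 -0.033 -0.0026 -0.0114 0;-1 -0.0066 0.0082 -0.033 -0.0026 -0.0114 0;-1 -0.0066 0.0082 -0.033 -0.0026 -0.0114 0;-1 -0.0066 0.0082 -0.033 -0.0026 -0.0114 0;-1 -0.0066 0.0082 -0.033 -0.0026 -0.0114 0",
)

```text
clock: 6.6
eef_pos: [0.5138, -0.0416, 0.2186]
tool_rot: [0.112, 0.994, 0.003, -0.001]
ft_force: [0.8, 0.4, -0.9]
grip_width: 0.0642
grasp_force: 80.5
```

Emit:
send_rows(
  steps="-1 -0.0066 0.0082 -0.033 0 0 0;-1 -0.0066 0.0082 -0.033 0 0 0;-1 -0.0066 0.0082 -0.033 0 0 0;-1 -0.0066 0.0082 -0.033 0 0 0;-1 -0.0066 0.0082 -0.01 0 0 0",
)

```text
clock: 7.02
eef_pos: [0.4774, -0.0006, 0.0733]
tool_rot: [0.112, 0.994, 0.002, -0.006]
ft_force: [-1.4, -0.6, -1.1]
grip_width: 0.0645
grasp_force: 80.4
```

Emit:
send_rows(
  steps="-1 0 0 -0.007 0 0 0;-1 0 0 -0.004 0 0 0;-1 0 0 0 0 0 0;-1 0 0 0 0 0 0;-1 0 0 0 0 0 0",
)

```text
clock: 7.43
eef_pos: [0.4831, -0.0012, 0.0682]
tool_rot: [0.112, 0.994, 0.003, 0.0]
ft_force: [0.8, 0.2, -1.2]
grip_width: 0.0643
grasp_force: 80.5
```

Emit:
send_rows(
  steps="-1 0 0 -0.003 0 0 0;-1 0 0 -0.002 0 0 0;-1 0 0 0 0 0 0;-1 0 0 0 0 0 0;-1 0 0 0 0 0 0",
)

```text
clock: 7.85
eef_pos: [0.4813, -0.0007, 0.062]
tool_rot: [0.111, 0.994, 0.003, -0.001]
ft_force: [0.1, -0.5, -1.2]
grip_width: 0.0646
grasp_force: 80.5
```

Emit:
send_rows(
  steps="-1 0 0 -0.002 0 0 0;-1 0 0 -0.001 0 0 0;-1 0 0 0 0 0 0;-1 0 0 0 0 0 0;-1 0 0 0 0 0 0",
)

```text
clock: 8.27
eef_pos: [0.4814, -0.0006, 0.0589]
tool_rot: [0.111, 0.994, 0.003, -0.001]
ft_force: [0.4, -0.6, 0.1]
grip_width: 0.0645
grasp_force: 80.6
```

Emit:
send_rows(
  steps="1 0 0 0 0 0 0;1 0 0 0 0 0 0;1 0 0 0 0 0 0;1 0 0 0 0 0 0;1 0 0 0 0 0 0",
)

```text
clock: 8.68
eef_pos: [0.4814, -0.0007, 0.0589]
tool_rot: [0.111, 0.994, 0.003, -0.001]
ft_force: [0.1, 0.1, -1.0]
grip_width: 0.0854
grasp_force: 0.0
```

Emit:
send_rows(
  steps="1 0.001 -0.0002 0.0004 -0.0114 -0.0507 0;1 0.001 -0.0002 0.0004 -0.0114 -0.0507 0;1 0.001 -0.0002 0.0005 -0.0114 -0.0507 0;1 0.001 -0.0002 0.0005 -0.0114 -0.0507 0;1 0.001 -0.0002 0.0005 -0.0114 -0.0507 0",
)

```text
clock: 9.1
eef_pos: [0.4865, -0.0017, 0.0615]
tool_rot: [0.11, 0.985, -0.012, 0.129]
ft_force: [0.6, -0.4, -0.4]
grip_width: 0.0852
grasp_force: 0.0
```

Run:
```python
from h import *
from workcell import camera
for i in range(2): camera("wrist")
o,c,W=wcloud(); cv2.imwrite("pics/w2.png",c["frame"][:,:,::-1])
print(np.round(o["eef_pos"],4),R.from_quat(o["tool_rot"]).apply(np.eye(3)).round(3).tolist(),o["grip_width"])
k=(W[...,2]>.079)&(W[...,2]<.092)&(np.hypot(W[...,0]-.482,W[...,1])<.045); t=W[k]; print(len(t))
if len(t)>20: print(circ(t[:,:2]),t.min(0),t.max(0))
for n in("scene","side"):
    c=camera(n);W=cloud(c);hs=cv2.cvtColor(c["frame"],cv2.COLOR_RGB2HSV)
    k=(W[...,2]>.079)&(W[...,2]<.092)&(np.hypot(W[...,0]-.482,W[...,1])<.045)&(hs[...,2]>100); t=W[k]; print(n,len(t))
    if len(t)>20: print(circ(t[:,:2]),t.min(0).round(3),t.max(0).round(3))
    k=(hs[...,1]<60)&(hs[...,2]<135)&(W[...,2]>.08)&(np.hypot(W[...,0]-.56,W[...,1]+.15)<.1); t=W[k]; print("grey",len(t),np.nanmedian(t,0).round(4),t.max(0).round(3))
```

```text
[ 0.4838 -0.0015  0.0605] [[-0.944, 0.214, -0.251], [0.22, 0.976, 0.005], [0.246, -0.051, -0.968]] 0.08534881959136491
7326
(array([0.48201674, 0.00235905]), np.float64(0.032925561273918505)) [ 0.45042179 -0.0445313   0.07900227] [0.51710247 0.04463996 0.09199938]
scene 138
(array([0.4848227, 0.0053146]), np.float64(0.031060372708232774)) [ 0.449 -0.028  0.079] [0.518 0.041 0.09 ]
grey 597 [ 0.5769 -0.1432  0.1304] [ 0.638 -0.114  0.166]
side 76
(array([0.48544448, 0.00409446]), np.float64(0.03189192492332651)) [ 0.452 -0.043  0.079] [0.486 0.038 0.088]
grey 22 [ 0.6255 -0.1284  0.0915] [ 0.637 -0.121  0.134]
```

Emit:
send_rows(
  steps="1 0.0045 0.003 0 0 0 0;1 0 0 0 0 0 0;-1 0 0 0 0 0 0;-1 0 0 0 0 0 0;-1 0 0 0 0 0 0",
)

```text
clock: 9.77
eef_pos: [0.4917, 0.0015, 0.0616]
tool_rot: [0.11, 0.986, -0.011, 0.128]
ft_force: [0.7, -0.5, 2.4]
grip_width: 0.0647
grasp_force: 66.6
```

Emit:
send_rows(
  steps="-1 0 0 0 0 0 0;-1 0 0 0 0 0 0;-1 0 0 0 0 0 0;-1 0 0 0 0 0 0;-1 0 0 0 0 0 0",
)

```text
clock: 10.18
eef_pos: [0.4915, 0.0015, 0.0616]
tool_rot: [0.11, 0.986, -0.011, 0.128]
ft_force: [2.2, 0.5, 3.3]
grip_width: 0.0646
grasp_force: 66.6
```

Run:
```python
from h import *
o=get_obs(); Rt=R.from_quat(o["tool_rot"]); print(np.round(o["eef_pos"],4),Rt.apply(np.eye(3)).round(3).tolist(),o["grip_width"])
# plan: cup frame in tool frame (upright, foot z=0, centre = TCP-.019 z projected)
T0=np.array(o["eef_pos"]); G=T0-.019*Rt.apply([0,0,1]); foot=np.array([G[0],G[1],0.]); 
a=-.222; ax=np.array([np.sin(.56)*np.cos(a),np.sin(.56)*np.sin(a),np.cos(.56)]); F=np.array([.5474,-.1382,.0768])
lev=np.array([-np.sin(a),np.cos(a),0]); Q=R.from_rotvec(.56*lev)
print("ax",ax,Q.apply([0,0,1]))
for s in(.03,.085,.1,.15): print(s,(F+s*ax+Q.apply(T0-foot)).round(4))
print("final tool z",(Q*Rt).apply([0,0,1]).round(3), "turn",(.56*lev).round(4))
```

```text
[0.4915 0.0015 0.0616] [[-0.943, 0.214, -0.255], [0.22, 0.975, 0.006], [0.25, -0.05, -0.967]] 0.06462600099204482
ax [ 0.51815038 -0.1169571   0.84725511] [ 0.51815038 -0.1169571   0.84725511]
0.03 [ 0.5989 -0.1497  0.1519]
0.085 [ 0.6274 -0.1561  0.1985]
0.1 [ 0.6352 -0.1579  0.2112]
0.15 [ 0.6611 -0.1637  0.2535]
final tool z [-0.289  0.071 -0.955] turn [0.1233 0.5463 0.    ]
```

Emit:
send_rows(
  steps="-1 0 0 0.02 0 0 0;-1 0 0 0.04 0 0 0;-1 0 0 0.041 0 0 0;-1 0 0 0.041 0 0 0;-1 0 0 0.041 0 0 0",
)

```text
clock: 10.6
eef_pos: [0.4886, 0.0011, 0.2446]
tool_rot: [0.11, 0.986, -0.012, 0.125]
ft_force: [1.6, 0.4, -1.4]
grip_width: 0.0646
grasp_force: 66.8
```

Emit:
send_rows(
  steps="-1 0.0154 -0.001 -0.0017 0.0123 0.0546 0;-1 0.0154 -0.001 -0.0017 0.0123 0.0546 0;-1 0.0154 -0.001 -0.0017 0.0123 0.0546 0;-1 0.0154 -0.001 -0.0017 0.0123 0.0546 0;-1 0.0154 -0.001 -0.0017 0.0123 0.0546 0",
)

```text
clock: 11.02
eef_pos: [0.5671, -0.0039, 0.2348]
tool_rot: [0.111, 0.994, 0.004, -0.014]
ft_force: [0.4, -0.8, -0.4]
grip_width: 0.0648
grasp_force: 66.9
```

Emit:
send_rows(
  steps="-1 0.0154 -0.001 -0.0017 0.0123 0.0546 0;-1 0.0154 -0.001 -0.0017 0.0123 0.0546 0;-1 0.0154 -0.001 -0.0017 0.0123 0.0546 0;-1 0.0154 -0.001 -0.0017 0.0123 0.0546 0;-1 0.0154 -0.001 -0.0017 0.0123 0.0546 0",
)

```text
clock: 11.43
eef_pos: [0.6431, -0.0089, 0.2261]
tool_rot: [0.111, 0.982, 0.019, -0.15]
ft_force: [2.3, 0.9, -1.0]
grip_width: 0.0645
grasp_force: 66.9
```

Emit:
send_rows(
  steps="-1 0 -0.03 0 0 0 0;-1 0 -0.03 0 0 0 0;-1 0 -0.03 0 0 0 0;-1 0 -0.03 0 0 0 0;-1 0 -0.0315 0 0 0 0",
)

```text
clock: 11.85
eef_pos: [0.6427, -0.161, 0.2258]
tool_rot: [0.11, 0.982, 0.019, -0.149]
ft_force: [0.9, -0.1, -0.4]
grip_width: 0.0647
grasp_force: 66.9
```

Run:
```python
from h import *
for i in range(3): camera("wrist")
o=get_obs(); Rt=R.from_quat(o["tool_rot"]); print(np.round(o["eef_pos"],4),Rt.apply(np.eye(3)).round(3).tolist(),np.round(o["joint_pos"],3))
ims=[]
for n in("scene","side"):
    c=camera(n); np.savez(f"pics/{n}3.npz",**c)
    u,v=pix(c,[.6,-.15,.18]).astype(int); ims.append(cv2.resize(c["frame"][v-60:v+60,u-60:u+60,::-1],(400,400),interpolation=cv2.INTER_CUBIC)); print(n,u,v)
cv2.imwrite("pics/pre3.png",np.hstack(ims))
```

```text
[ 0.6424 -0.1633  0.2252] [[-0.93, 0.216, 0.297], [0.227, 0.974, 0.004], [-0.289, 0.071, -0.955]] [-2.480e-01  9.480e-01  1.143e+00  2.067e+00 -2.000e-03 -1.900e-02]
scene 251 185
side 281 157
```

View pics/pre3.png

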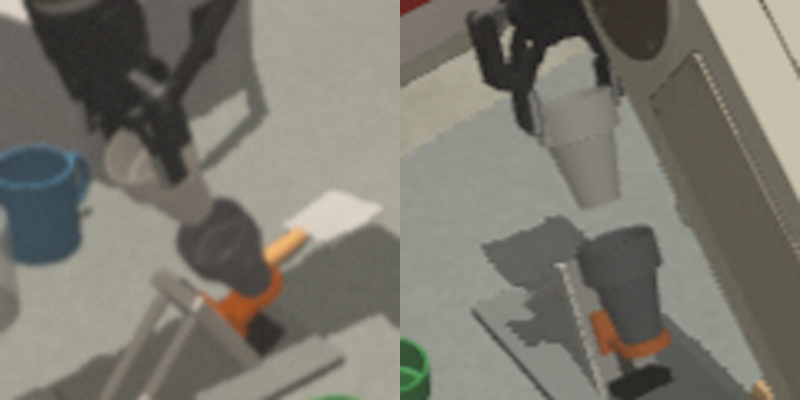

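The white cup is now held aligned above the grey cup (side crop: white at (585,150), grey at (625,280)). Next I'll measure the residual offset between the axes.

```bash
cat > fit.py <<'E'
from h import *
from scipy.optimize import least_squares
a=-.222; AX=np.array([np.sin(.56)*np.cos(a),np.sin(.56)*np.sin(a),np.cos(.56)]); LEV=np.array([-np.sin(a),np.cos(a),0]); XX=np.cross(LEV,AX)
def hr(p,ax,Q):
    d=Q-p; h=d@ax; return h,np.linalg.norm(d-h[:,None]*ax,axis=1)
def prof(h): return np.where(h<.055,.017+.0105*h/.055,.033)
def axis(p): # tilt offsets about XX,LEV
    v=AX+p[0]*XX+p[1]*LEV; return v/np.linalg.norm(v)
def fitcup(Q,p0,free=True,hmin=.0,hmax=.085):
    x=np.r_[p0,0,0]
    for tol in(.012,.008,.005,.004,.004):
        h,r=hr(x[:3],axis(x[3:]),Q); k=(h>hmin+.003)&(h<hmax-.002)&(abs(r-prof(h))<tol)&(abs(h-.055)>.003); q=Q[k]
        if free=="lat":
            g=lambda y:(lambda h,r:np.r_[r-prof(h)])(*hr(x[:3]+y[0]*XX+y[1]*LEV,AX,q)); s=least_squares(g,[0,0],loss="soft_l1",f_scale=.001); x[:3]+=s.x[0]*XX+s.x[1]*LEV
        else:
            g=lambda y:(lambda h,r:r-prof(h))(*hr(x[:3]+y[0]*XX+y[1]*LEV,axis(y[2:]),q)); s=least_squares(g,[0,0,*x[3:]],loss="soft_l1",f_scale=.001); x[:3]+=s.x[0]*XX+s.x[1]*LEV; x[3:]=s.x[2:]
    return x,k.sum(),np.std(s.fun)
def lat(p,ref): d=p-ref; return np.round([d@XX,d@LEV,d@AX],4)
F0=np.array([.5474,-.1382,.0768])
def sel(c,W,center,rad,lo=0,hi=255,sat=60):
    hs=cv2.cvtColor(c["frame"],cv2.COLOR_RGB2HSV); k=np.isfinite(W[...,2])&(np.linalg.norm(W-center,axis=-1)<rad)&(hs[...,1]<sat)&(hs[...,2]>lo)&(hs[...,2]<hi); return W[k]
E
python3 - <<'E'
from fit import *
W0=F0+.115*AX
A=[];B=[]
for n in("scene","side"):
    c=np.load(f"pics/{n}3.npz");W=cloud(c)
    g=sel(c,W,F0+.05*AX,.06,30,125); w=sel(c,W,W0+.045*AX,.06,105,255)
    A.append(g);B.append(w)
    for nm,Q,p in(("grey",g,F0),("white",w,W0)):
        for fr in("lat",True):
            x,k,sd=fitcup(Q,p,fr); print(n,nm,fr,lat(x[:3],F0),x[3:].round(3),k,len(Q),sd.round(4))
for nm,Q,p in(("grey",np.vstack(A),F0),("white",np.vstack(B),W0)):
    for fr in("lat",True):
        x,k,sd=fitcup(Q,p,fr); print("both",nm,fr,lat(x[:3],F0),x[3:].round(3),k,len(Q),sd.round(4))
E
```

```text
scene grey lat [-0.0024 -0.0023 -0.    ] [0. 0.] 360 542 0.0014
scene grey True [-0.0024 -0.003  -0.    ] [0.001 0.013] 364 542 0.0014
scene white lat [-0.0049 -0.0028  0.115 ] [0. 0.] 337 443 0.0014
scene white True [-0.0035 -0.0045  0.115 ] [-0.029  0.039] 351 443 0.0014
side grey lat [ 0.0006 -0.0028 -0.    ] [0. 0.] 497 700 0.0017
side grey True [ 0.001  -0.0031  0.    ] [-0.008  0.007] 494 700 0.0017
side white lat [-0.0014 -0.0009  0.115 ] [0. 0.] 504 663 0.0017
side white True [ 0.     -0.0004  0.115 ] [-0.028 -0.011] 506 663 0.0017
both grey lat [ 0.0002 -0.0028  0.    ] [0. 0.] 841 1242 0.0017
both grey True [ 0.0009 -0.0033  0.    ] [-0.015  0.011] 846 1242 0.0017
both white lat [-0.0025 -0.0021  0.115 ] [0. 0.] 824 1106 0.0018
both white True [-0.001  -0.0025  0.115 ] [-0.028  0.013] 839 1106 0.0018
```

Emit:
send_rows(
  steps="-1 0.0029 -0.0007 -0.0019 0.0044 0.0195 0;-1 0 0 0 0 0 0;-1 -0.0052 0.0012 -0.0085 0 0 0;-1 -0.0052 0.0012 -0.0085 0 0 0;-1 -0.0052 0.0012 -0.0085 0 0 0",
)

```text
clock: 12.52
eef_pos: [0.631, -0.1555, 0.1997]
tool_rot: [0.109, 0.981, 0.02, -0.156]
ft_force: [0.2, 0.4, -0.8]
grip_width: 0.0645
grasp_force: 66.9
```

Emit:
send_rows(
  steps="-1 -0.0041 0.0009 -0.0068 0 0 0;-1 -0.0041 0.0009 -0.0068 0 0 0;-1 -0.0041 0.0009 -0.0068 0 0 0;-1 -0.0041 0.0009 -0.0068 0 0 0;-1 0 0 0 0 0 0",
)

```text
clock: 12.93
eef_pos: [0.6133, -0.1518, 0.1723]
tool_rot: [0.109, 0.981, 0.02, -0.158]
ft_force: [-0.6, 0.8, -0.7]
grip_width: 0.0645
grasp_force: 66.9
```

Emit:
send_rows(
  steps="-1 -0.0026 0.0006 -0.0042 0 0 0;-1 -0.0026 0.0006 -0.0042 0 0 0;-1 -0.0026 0.0006 -0.0042 0 0 0;-1 -0.0026 0.0006 -0.0042 0 0 0;-1 0 0 0 0 0 0",
)

```text
clock: 13.35
eef_pos: [0.6032, -0.151, 0.1552]
tool_rot: [0.11, 0.981, 0.02, -0.158]
ft_force: [0.1, -0.6, -0.1]
grip_width: 0.0646
grasp_force: 66.9
```

Emit:
send_rows(
  steps="-1 -0.0016 0.0004 -0.0025 0 0 0;-1 -0.0016 0.0004 -0.0025 0 0 0;-1 0 0 0 0 0 0;-1 0 0 0 0 0 0;-1 0 0 0 0 0 0",
)

```text
clock: 13.77
eef_pos: [0.6006, -0.151, 0.151]
tool_rot: [0.111, 0.981, 0.019, -0.157]
ft_force: [-0.7, -2.4, -1.8]
grip_width: 0.0647
grasp_force: 66.9
```

Emit:
send_rows(
  steps="-1 -0.0016 0.0004 -0.0025 0 0 0;-1 0 0 0 0 0 0;-1 0 0 0 0 0 0;-1 0 0 0 0 0 0;-1 0 0 0 0 0 0",
)

```text
clock: 14.18
eef_pos: [0.5997, -0.1507, 0.1494]
tool_rot: [0.11, 0.981, 0.019, -0.156]
ft_force: [0.4, -5.3, 3.6]
grip_width: 0.0651
grasp_force: 67.3
```

Emit:
send_rows(
  steps="-1 -0.0016 0.0004 -0.0025 0 0 0;-1 0 0 0 0 0 0;-1 0 0 0 0 0 0;-1 0 0 0 0 0 0;-1 0 0 0 0 0 0",
)

```text
clock: 14.6
eef_pos: [0.5982, -0.1504, 0.147]
tool_rot: [0.111, 0.981, 0.019, -0.156]
ft_force: [1.1, -5.8, 4.9]
grip_width: 0.0647
grasp_force: 67.7
```

Emit:
send_rows(
  steps="-1 -0.0003 -0.0015 0 0 0 0;-1 0 0 0 0 0 0;-1 -0.0016 0.0004 -0.0025 0 0 0;-1 -0.0016 0.0004 -0.0025 0 0 0;-1 0 0 0 0 0 0",
)

```text
clock: 15.02
eef_pos: [0.5949, -0.1498, 0.1418]
tool_rot: [0.11, 0.981, 0.02, -0.156]
ft_force: [1.7, -2.4, 4.0]
grip_width: 0.0645
grasp_force: 67.7
```

Emit:
send_rows(
  steps="-1 -0.0016 0.0004 -0.0025 0 0 0;-1 -0.0016 0.0004 -0.0025 0 0 0;-1 -0.0016 0.0004 -0.0025 0 0 0;-1 0 0 0 0 0 0;-1 0 0 0 0 0 0",
)

```text
clock: 15.43
eef_pos: [0.5903, -0.1487, 0.1342]
tool_rot: [0.11, 0.981, 0.02, -0.156]
ft_force: [4.1, -2.7, 4.9]
grip_width: 0.0643
grasp_force: 67.7
```

Run:
```python
from fit import *
o=get_obs(); print(np.round(o["eef_pos"],4),np.round(o["ft_force"],1))
ims=[]
for n in("scene","side"):
    c=camera(n); np.savez(f"pics/{n}4.npz",**c); W=cloud(c)
    u,v=pix(c,[.59,-.15,.13]).astype(int); ims.append(cv2.resize(c["frame"][v-40:v+40,u-40:u+40,::-1],(400,400),interpolation=cv2.INTER_CUBIC))
cv2.imwrite("pics/n4.png",np.hstack(ims))
```

```text
[ 0.5903 -0.1487  0.1342] [ 4.1 -2.7  4.9]
```

View pics/n4.png

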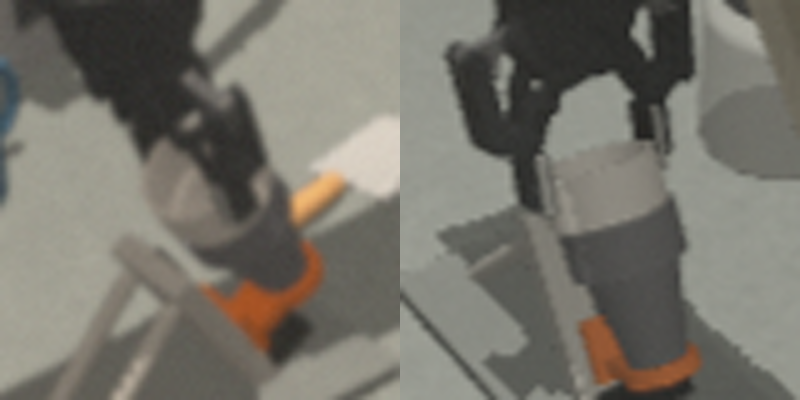

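Emit:
send_rows(
  steps="-1 -0.0014 0.0001 -0.0025 0 0 0;-1 -0.0016 0.0004 -0.0025 0 0 0;-1 0 0 0 0 0 0;-1 0 0 0 0 0 0;-1 0 0 0 0 0 0",
)

```text
clock: 15.95
eef_pos: [0.5869, -0.1479, 0.1287]
tool_rot: [0.11, 0.981, 0.02, -0.157]
ft_force: [3.9, 0.5, 3.8]
grip_width: 0.0646
grasp_force: 67.7
```

Emit:
send_rows(
  steps="-1 -0.0016 0.0004 -0.0025 0 0 0;-1 0 0 0 0 0 0;-1 0 0 0 0 0 0;-1 0 0 0 0 0 0;-1 0 0 0 0 0 0",
)

```text
clock: 16.37
eef_pos: [0.5867, -0.1479, 0.1284]
tool_rot: [0.11, 0.982, 0.02, -0.154]
ft_force: [6.8, -0.9, 11.2]
grip_width: 0.0648
grasp_force: 68.3
```

Emit:
send_rows(
  steps="1 0 0 0 0 0 0;1 0 0 0 0 0 0;1 0 0 0 0 0 0;1 0 0 0 0 0 0;1 0 0 0 0 0 0",
)

```text
clock: 16.78
eef_pos: [0.5839, -0.148, 0.1251]
tool_rot: [0.11, 0.981, 0.02, -0.158]
ft_force: [0.3, -0.1, 0.0]
grip_width: 0.0858
grasp_force: 0.0
```

Emit:
send_rows(
  steps="1 0.003 -0.0007 0.0095 0 0 0;1 0.006 -0.0014 0.019 0 0 0;1 0.006 -0.0014 0.019 0 0 0;1 0 0 0.025 0 0 0;1 0 0 0.025 0 0 0",
)

```text
clock: 17.2
eef_pos: [0.5992, -0.1515, 0.2235]
tool_rot: [0.11, 0.981, 0.02, -0.158]
ft_force: [0.7, -0.1, 0.1]
grip_width: 0.0854
grasp_force: 0.0
```

Run:
```python
from fit import *
for i in range(2): camera("wrist")
o,c,W=wcloud(); print(np.round(o["eef_pos"],4)); np.savez("pics/w5.npz",W=W,f=c["frame"])
Fb=F0+.03*(-AX)+.004*AX
A=[];B=[]
for n in("scene","side"):
    c=camera(n); np.savez(f"pics/{n}5.npz",**c); W=cloud(c)
    A.append(sel(c,W,Fb+.05*AX,.06,30,125)); B.append(sel(c,W,Fb+.1*AX,.05,110,255))
for nm,Q,p,hm in(("grey",np.vstack(A),Fb,0),("white",np.vstack(B),Fb+.03*AX,.055),("wS",B[0],Fb+.03*AX,.055),("wD",B[1],Fb+.03*AX,.055)):
    x,k,sd=fitcup(Q,p,"lat",hm); h,r=hr(x[:3],AX,Q); kk=(r>.026)&(r<.036)
    print(nm,lat(x[:3],Fb),k,len(Q),sd.round(4),"h pct",np.percentile(h[kk],[1,5,50,95,99]).round(4))
# wrist view: white rim height
W=np.load("pics/w5.npz")["W"].reshape(-1,3); W=W[np.isfinite(W).all(1)]; h,r=hr(Fb,AX,W)
k=(r<.04)&(h>.09)&(h<.135); print("wrist rim h",np.percentile(h[k],[5,50,90,98,99.5]).round(4),k.sum())
t=W[k&(h>np.percentile(h[k],98)-.006)]; d=t-Fb; print(circ(np.c_[d@XX,d@LEV]))
```

```text
[ 0.601  -0.152   0.2279]
grey [-0.     -0.0031  0.    ] 646 943 0.0017 h pct [0.0337 0.0475 0.0722 0.0965 0.0996]
white [ 0.0012 -0.0002  0.03  ] 491 895 0.0016 h pct [0.0477 0.0556 0.0734 0.0857 0.0873]
wS [-0.0007  0.0001  0.03  ] 263 530 0.0013 h pct [0.0469 0.0538 0.0724 0.0863 0.0881]
wD [ 0.0019 -0.0004  0.03  ] 245 365 0.0017 h pct [0.0559 0.0576 0.0747 0.0851 0.0857]
wrist rim h [0.0918 0.1071 0.1146 0.1153 0.1157] 4264
(array([-0.00098401, -0.0011802 ]), np.float64(0.03090423844712002))
```

White is home: its rim sits 115 mm up the axis with the carriage on the stop. Next, go above the red cup.

Emit:
send_rows(
  steps="1 0.0089 0.0294 0 -0.0128 -0.0566 0;1 0.0089 0.0294 0 -0.0128 -0.0566 0;1 0.0089 0.0294 0 -0.0128 -0.0566 0;1 0.0089 0.0294 0 -0.0128 -0.0566 0;1 0.0089 0.0294 0 -0.0128 -0.0566 0",
)

```text
clock: 17.87
eef_pos: [0.6434, -0.0034, 0.2217]
tool_rot: [0.112, 0.994, 0.004, -0.014]
ft_force: [1.0, 0.5, 0.4]
grip_width: 0.0857
grasp_force: 0.0
```

Emit:
send_rows(
  steps="1 0.0089 0.0294 -0.009 -0.0128 -0.0566 0;1 0.0089 0.0294 -0.009 -0.0128 -0.0566 0;1 0.0089 0.0294 -0.009 -0.0128 -0.0566 0;1 0.0089 0.0294 -0.009 -0.0128 -0.0566 0;1 0.0089 0.0294 -0.009 -0.0128 -0.0566 0",
)

```text
clock: 18.28
eef_pos: [0.6875, 0.1435, 0.1764]
tool_rot: [0.11, 0.985, -0.013, 0.13]
ft_force: [-0.3, -1.1, 0.5]
grip_width: 0.0855
grasp_force: 0.0
```

Run:
```python
from h import *
for i in range(3): camera("wrist")
o,c,W=wcloud(); Rt=R.from_quat(o["tool_rot"]); print(np.round(o["eef_pos"],4),Rt.apply(np.eye(3)).round(3).tolist())
hs=cv2.cvtColor(c["frame"],cv2.COLOR_RGB2HSV); red=(hs[...,1]>120)&((hs[...,0]<8)|(hs[...,0]>172))
k=(W[...,2]>.079)&(W[...,2]<.092)&red&(np.hypot(W[...,0]-.6825,W[...,1]-.1426)<.06); t=W[k]; print(len(t),red.sum())
if len(t)>20: print(circ(t[:,:2]),cv2.minEnclosingCircle(t[:,:2].astype(np.float32)))
for n in("scene","side"):
    c=camera(n);W=cloud(c); hs=cv2.cvtColor(c["frame"],cv2.COLOR_RGB2HSV); red=(hs[...,1]>120)&((hs[...,0]<8)|(hs[...,0]>172))
    k=(W[...,2]>.079)&(W[...,2]<.092)&red&(np.hypot(W[...,0]-.6825,W[...,1]-.1426)<.06); t=W[k]
    if len(t)>20: print(n,circ(t[:,:2]),len(t),cv2.minEnclosingCircle(t[:,:2].astype(np.float32)))
```

```text
[0.6856 0.1448 0.1748] [[-0.944, 0.209, -0.254], [0.216, 0.976, 0.002], [0.248, -0.053, -0.967]]
1899 9998
(array([0.68062974, 0.14218188]), np.float64(0.030855686173030576)) ((0.6817113757133484, 0.14197403192520142), 0.0335274301469326)
scene (array([0.68232701, 0.14259777]), np.float64(0.030967409936433366)) 189 ((0.6820942163467407, 0.14163652062416077), 0.03401091694831848)
side (array([0.68163818, 0.14248963]), np.float64(0.031000756804824905)) 131 ((0.6811344027519226, 0.14190129935741425), 0.03508344665169716)
```

Emit:
send_rows(
  steps="1 0.001 -0.0034 -0.025 0 0 0;1 0 0 -0.03 0 0 0;1 0 0 -0.03 0 0 0;1 0 0 -0.019 0 0 0;1 0 0 -0.01 0 0 0",
)

```text
clock: 19.0
eef_pos: [0.6879, 0.1363, 0.0608]
tool_rot: [0.111, 0.985, -0.013, 0.128]
ft_force: [-1.0, -0.6, -0.4]
grip_width: 0.0854
grasp_force: 0.0
```

Emit:
send_rows(
  steps="1 0 0 0 0 0 0;-1 0 0 0 0 0 0;-1 0 0 0 0 0 0;-1 0 0 0 0 0 0;-1 0 0 0 0 0 0",
)

```text
clock: 19.42
eef_pos: [0.6916, 0.1393, 0.0675]
tool_rot: [0.11, 0.985, -0.011, 0.133]
ft_force: [1.0, -0.6, 3.0]
grip_width: 0.065
grasp_force: 66.5
```

Emit:
send_rows(
  steps="-1 0 0 0 0 0 0;-1 0 0 0 0 0 0;-1 0 0 0 0 0 0;-1 0 0 0 0 0 0;-1 0 0 0 0 0 0",
)

```text
clock: 19.83
eef_pos: [0.6917, 0.1393, 0.0674]
tool_rot: [0.11, 0.985, -0.012, 0.133]
ft_force: [0.1, -0.4, 6.2]
grip_width: 0.0646
grasp_force: 66.8
```

Emit:
send_rows(
  steps="1 0 0 0 0 0 0;1 0 0 0 0 0 0;1 0 0 0 0 0 0;1 -0.005 0.002 -0.004 0 0 0;1 0 0 -0.003 0 0 0",
)

```text
clock: 20.25
eef_pos: [0.6834, 0.1412, 0.0567]
tool_rot: [0.11, 0.985, -0.012, 0.129]
ft_force: [-0.7, -0.4, 0.0]
grip_width: 0.0855
grasp_force: 0.0
```

Emit:
send_rows(
  steps="1 0 0 0 0 0 0;1 0 0 0 0 0 0;1 0 0 0 0 0 0;1 0 0 0 0 0 0;1 0 0 0 0 0 0",
)

```text
clock: 20.67
eef_pos: [0.685, 0.141, 0.0578]
tool_rot: [0.11, 0.985, -0.012, 0.131]
ft_force: [0.3, -0.2, 0.4]
grip_width: 0.0857
grasp_force: 0.0
```

Emit:
send_rows(
  steps="-1 0 0 0 0 0 0;-1 0 0 0 0 0 0;-1 0 0 0 0 0 0;-1 0 0 0 0 0 0;-1 0 0 0 0 0 0",
)

```text
clock: 21.08
eef_pos: [0.6855, 0.1412, 0.0586]
tool_rot: [0.11, 0.985, -0.012, 0.131]
ft_force: [0.3, -0.3, 3.3]
grip_width: 0.0656
grasp_force: 66.8
```

Emit:
send_rows(
  steps="-1 0 0 0.02 0 0 0;-1 0 0 0.04 0 0 0;-1 0 0 0.041 0 0 0;-1 0 0 0.041 0 0 0;-1 0 0 0.041 0 0 0",
)

```text
clock: 21.5
eef_pos: [0.6835, 0.1406, 0.2411]
tool_rot: [0.11, 0.985, -0.013, 0.129]
ft_force: [1.5, -0.8, -0.8]
grip_width: 0.0657
grasp_force: 67.0
```

Emit:
send_rows(
  steps="-1 -0.0044 -0.0171 -0.0015 0.0123 0.0546 0;-1 -0.0044 -0.0171 -0.0015 0.0123 0.0546 0;-1 -0.0044 -0.0171 -0.0015 0.0123 0.0546 0;-1 -0.0044 -0.0171 -0.0015 0.0123 0.0546 0;-1 -0.0044 -0.0171 -0.0015 0.0123 0.0546 0",
)

```text
clock: 21.92
eef_pos: [0.6619, 0.0548, 0.2327]
tool_rot: [0.111, 0.994, 0.003, -0.01]
ft_force: [1.2, -0.6, -1.5]
grip_width: 0.0655
grasp_force: 67.0
```

Emit:
send_rows(
  steps="-1 -0.0044 -0.0171 -0.0015 0.0123 0.0546 0;-1 -0.0044 -0.0171 -0.0015 0.0123 0.0546 0;-1 -0.0044 -0.0171 -0.0015 0.0123 0.0546 0;-1 -0.0044 -0.0171 -0.0015 0.0123 0.0546 0;-1 -0.0044 -0.0171 -0.0015 0.0123 0.0546 0",
)

```text
clock: 22.33
eef_pos: [0.6401, -0.0309, 0.225]
tool_rot: [0.111, 0.983, 0.019, -0.149]
ft_force: [-0.0, 0.7, -0.7]
grip_width: 0.0655
grasp_force: 67.0
```

Emit:
send_rows(
  steps="-1 0 -0.026 0 0 0 0;-1 0 -0.026 0 0 0 0;-1 0 -0.026 0 0 0 0;-1 0 -0.026 0 0 0 0;-1 0 -0.025 0 0 0 0",
)

```text
clock: 22.75
eef_pos: [0.6403, -0.1604, 0.2245]
tool_rot: [0.111, 0.983, 0.019, -0.148]
ft_force: [-0.2, 0.3, -1.1]
grip_width: 0.0653
grasp_force: 67.0
```

Run:
```python
from fit import *
for i in range(4): camera("wrist")
o=get_obs(); Rt=R.from_quat(o["tool_rot"]); print(np.round(o["eef_pos"],4),Rt.apply(np.eye(3)).round(3).tolist())
Fb=F0-.026*AX; W0=Fb+.145*AX; A=[];B=[];C=[];ims=[]
for n in("scene","side"):
    c=camera(n); np.savez(f"pics/{n}6.npz",**c); W=cloud(c); hs=cv2.cvtColor(c["frame"],cv2.COLOR_RGB2HSV)
    red=np.isfinite(W[...,2])&(hs[...,1]>120)&((hs[...,0]<8)|(hs[...,0]>172))&(np.linalg.norm(W-(W0+.045*AX),axis=-1)<.07)
    A.append(W[red]); B.append(sel(c,W,Fb+.1*AX,.05,110,255)); C.append(sel(c,W,Fb+.05*AX,.06,30,125))
    for nm,Q,p,hm,fr in(("red",A[-1],W0,0,"lat"),("red",A[-1],W0,0,True),("white",B[-1],Fb+.03*AX,.055,"lat"),("grey",C[-1],Fb,0,"lat")):
        x,k,sd=fitcup(Q,p,fr,hm); h,r=hr(x[:3],AX,Q); print(n,nm,lat(x[:3],Fb),x[3:].round(3),k,len(Q),sd.round(4),np.percentile(h,[1,99]).round(3))
    u,v=pix(c,[.6,-.15,.17]).astype(int); ims.append(cv2.resize(c["frame"][v-60:v+60,u-60:u+60,::-1],(400,400),interpolation=cv2.INTER_CUBIC))
for nm,Q,p,hm,fr in(("red",np.vstack(A),W0,0,"lat"),("red",np.vstack(A),W0,0,True),("white",np.vstack(B),Fb+.03*AX,.055,"lat")):
    x,k,sd=fitcup(Q,p,fr,hm); print("both",nm,lat(x[:3],Fb),x[3:].round(3),k,len(Q),sd.round(4))
cv2.imwrite("pics/pre6.png",np.hstack(ims))
```

```text
[ 0.6404 -0.1599  0.2243] [[-0.931, 0.213, 0.295], [0.225, 0.974, 0.004], [-0.286, 0.07, -0.956]]
scene red [-0.0033  0.0012  0.145 ] [0. 0.] 365 460 0.0014 [0.004 0.085]
scene red [-0.001  -0.0007  0.145 ] [-0.035  0.034] 374 460 0.0015 [0.004 0.085]
scene white [-0.0011 -0.001   0.03  ] [0. 0.] 199 453 0.0015 [0.035 0.087]
scene grey [-0.0024 -0.0033  0.    ] [0. 0.] 207 338 0.0011 [0.011 0.101]
side red [0.0008 0.0012 0.145 ] [0. 0.] 491 593 0.0017 [0.001 0.083]
side red [0.0006 0.0014 0.145 ] [ 0.004 -0.003] 491 593 0.0017 [0.001 0.083]
side white [ 0.0017 -0.0004  0.03  ] [0. 0.] 243 356 0.0018 [0.056 0.086]
side grey [ 0.0008 -0.0027  0.    ] [0. 0.] 453 642 0.0017 [0.003 0.099]
both red [-0.0002  0.0006  0.145 ] [0. 0.] 828 1053 0.0016
both red [ 0.0006 -0.0003  0.145 ] [-0.022  0.022] 852 1053 0.0016
both white [ 0.0009 -0.0007  0.03  ] [0. 0.] 441 809 0.0017
```

Emit:
send_rows(
  steps="-1 0.001 -0.0016 -0.001 0.002 0.01 0;-1 0 0 0 0 0 0;-1 -0.0052 0.0012 -0.0085 0 0 0;-1 -0.0052 0.0012 -0.0085 0 0 0;-1 -0.0052 0.0012 -0.0085 0 0 0",
)

```text
clock: 23.47
eef_pos: [0.6262, -0.1556, 0.1988]
tool_rot: [0.11, 0.982, 0.019, -0.152]
ft_force: [-0.0, -0.4, -0.5]
grip_width: 0.0654
grasp_force: 67.0
```

Emit:
send_rows(
  steps="-1 -0.0041 0.0009 -0.0068 0 0 0;-1 -0.0041 0.0009 -0.0068 0 0 0;-1 -0.0041 0.0009 -0.0068 0 0 0;-1 -0.0041 0.0009 -0.0068 0 0 0;-1 0 0 0 0 0 0",
)

```text
clock: 23.88
eef_pos: [0.6086, -0.1519, 0.171]
tool_rot: [0.11, 0.982, 0.019, -0.153]
ft_force: [0.9, -0.8, -1.5]
grip_width: 0.065
grasp_force: 67.0
```

Emit:
send_rows(
  steps="-1 -0.0026 0.0006 -0.0042 0 0 0;-1 -0.0026 0.0006 -0.0042 0 0 0;-1 -0.0026 0.0006 -0.0042 0 0 0;-1 0 0 0 0 0 0;-1 0 0 0 0 0 0",
)

```text
clock: 24.3
eef_pos: [0.6017, -0.1515, 0.1592]
tool_rot: [0.11, 0.982, 0.019, -0.152]
ft_force: [0.4, 1.1, -1.2]
grip_width: 0.0654
grasp_force: 67.0
```

Emit:
send_rows(
  steps="-1 -0.0016 0.0004 -0.0025 0 0 0;-1 -0.0016 0.0004 -0.0025 0 0 0;-1 0 0 0 0 0 0;-1 0 0 0 0 0 0;-1 0 0 0 0 0 0",
)

```text
clock: 24.72
eef_pos: [0.5988, -0.1509, 0.1544]
tool_rot: [0.11, 0.982, 0.019, -0.152]
ft_force: [0.3, 0.6, -1.6]
grip_width: 0.0657
grasp_force: 67.0
```

Emit:
send_rows(
  steps="-1 -0.001 0.0002 -0.0017 0 0 0;-1 0 0 0 0 0 0;-1 0 0 0 0 0 0;-1 0 0 0 0 0 0;-1 0 0 0 0 0 0",
)

```text
clock: 25.13
eef_pos: [0.5981, -0.1508, 0.153]
tool_rot: [0.11, 0.982, 0.019, -0.151]
ft_force: [0.9, 0.9, 2.1]
grip_width: 0.0653
grasp_force: 67.3
```

Emit:
send_rows(
  steps="-1 -0.001 0.0002 -0.0017 0 0 0;-1 0 0 0 0 0 0;-1 0 0 0 0 0 0;-1 0 0 0 0 0 0;-1 0 0 0 0 0 0",
)

```text
clock: 25.55
eef_pos: [0.5981, -0.1508, 0.1529]
tool_rot: [0.11, 0.982, 0.018, -0.149]
ft_force: [2.0, -0.8, 7.0]
grip_width: 0.0656
grasp_force: 67.7
```

Emit:
send_rows(
  steps="-1 -0.0016 0.0004 -0.0025 0 0 0;-1 0 0 0 0 0 0;-1 0 0 0 0 0 0;-1 0 0 0 0 0 0;-1 0 0 0 0 0 0",
)

```text
clock: 25.97
eef_pos: [0.5982, -0.1508, 0.1527]
tool_rot: [0.11, 0.983, 0.018, -0.147]
ft_force: [5.1, -1.0, 14.4]
grip_width: 0.0656
grasp_force: 68.5
```

Emit:
send_rows(
  steps="-1 -0.001 0.0002 -0.0017 0 0 0;-1 0 0 0 0 0 0;-1 0 0 0 0 0 0;-1 0 0 0 0 0 0;-1 0 0 0 0 0 0",
)

```text
clock: 26.38
eef_pos: [0.5982, -0.1508, 0.1526]
tool_rot: [0.11, 0.983, 0.018, -0.145]
ft_force: [6.4, -1.4, 19.4]
grip_width: 0.0652
grasp_force: 69.0
```

Emit:
send_rows(
  steps="-1 0.002 -0.0004 0.0034 0 0 0;1 0 0 0 0 0 0;1 0 0 0 0 0 0;1 0 0 0 0 0 0;1 0 0 0 0 0 0",
)

```text
clock: 26.8
eef_pos: [0.5954, -0.15, 0.149]
tool_rot: [0.11, 0.982, 0.019, -0.153]
ft_force: [0.5, 0.0, -0.1]
grip_width: 0.0857
grasp_force: 0.0
```

Emit:
send_rows(
  steps="1 0 0 0 0 0 0;1 0.003 -0.0007 0.0095 0 0 0;1 0.006 -0.0014 0.019 0 0 0;1 0.006 -0.0014 0.019 0 0 0;1 0 0 0.02 0 0 0",
)

```text
clock: 27.22
eef_pos: [0.6112, -0.1538, 0.2171]
tool_rot: [0.11, 0.982, 0.019, -0.153]
ft_force: [1.0, -0.2, 0.0]
grip_width: 0.0853
grasp_force: 0.0
```

Emit:
send_rows(
  steps="1 -0.01 0.02 0.025 -0.01 -0.045 0;1 -0.01 0.02 0.025 -0.01 -0.045 0;1 -0.01 0.02 0.02 -0.01 -0.045 0;1 -0.01 0.02 0.01 -0.01 -0.045 0;1 0 0 0 0 0 0",
)

```text
clock: 27.63
eef_pos: [0.5687, -0.0703, 0.302]
tool_rot: [0.11, 0.992, 0.01, -0.058]
ft_force: [0.4, -0.6, 0.9]
grip_width: 0.0851
grasp_force: 0.0
```

Run:
```python
from fit import *
Fb=F0-.026*AX; W0=Fb+.06*AX; A=[];ims=[];G=[]
for n in("scene","side"):
    c=camera(n); W=cloud(c); hs=cv2.cvtColor(c["frame"],cv2.COLOR_RGB2HSV)
    red=np.isfinite(W[...,2])&(hs[...,1]>120)&((hs[...,0]<8)|(hs[...,0]>172))&(np.linalg.norm(W-(W0+.07*AX),axis=-1)<.06)
    A.append(W[red]); h,r=hr(W0,AX,W[red]); k=(r>.029)&(r<.036); print(n,"red h",np.percentile(h[k],[1,5,95,99]).round(4))
    for nm,Q,lo in(("white",sel(c,W,Fb+.1*AX,.06,110,255),.029),("grey",sel(c,W,Fb+.05*AX,.06,30,125),.029)):
        h,r=hr(Fb,AX,Q);k=(r>lo)&(r<.036); print(n,nm,np.percentile(h[k],[1,5,95,99]).round(4),k.sum())
    u,v=pix(c,[.58,-.15,.12]).astype(int); ims.append(cv2.resize(c["frame"][v-40:v+40,u-40:u+40,::-1],(400,400),interpolation=cv2.INTER_CUBIC))
x,k,sd=fitcup(np.vstack(A),W0,True,.055); print(lat(x[:3],Fb),x[3:].round(3),k)
cv2.imwrite("pics/end.png",np.hstack(ims))
```

```text
scene red h [0.0527 0.0563 0.0857 0.088 ]
scene white [0.062  0.0828 0.1132 0.1214] 147
scene grey [0.0568 0.0596 0.0987 0.1006] 162
side red h [0.057  0.0583 0.084  0.0855]
side white [0.0843 0.0869 0.1148 0.1397] 215
side grey [0.0541 0.0572 0.0904 0.0977] 256
[ 0.0124 -0.0038  0.06  ] [-0.124  0.052] 489
```

View pics/end.png

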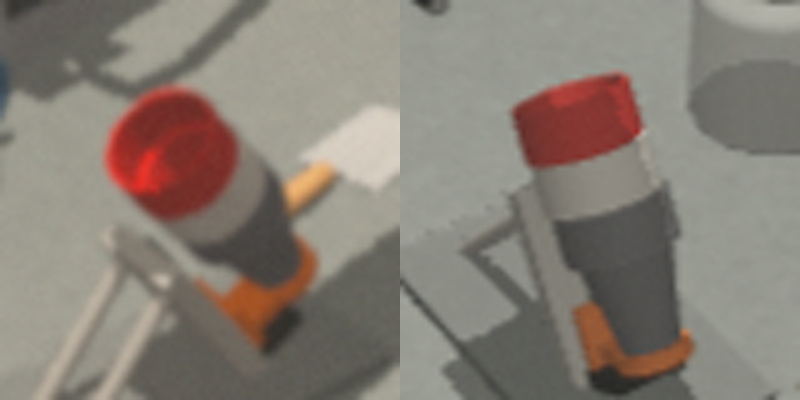

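The stack is nested, with red over white over grey, parallel collar edges and the carriage down on its stop. The gripper is clear, so I'm handing in.

```bash
python3 -c "
from workcell import *
print(job_done())"
```

```text
the job is handed in; nothing more can be done
None
```

I nested the white cup in the grey holder cup and the red cup in the white one, pressed the carriage onto its bottom stop with about 20 N along the slope, let go, moved clear and handed in at about 28 s; the verdict was not shown. On the first approach the held white cup bumped the holder (about 90 N at the wrist, under the 120 N limit), and I did not re-measure the blue cup or the other bystanders at the end.

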